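Roll the long film roll up to the stop rail

ROBOT

A 6-joint arm with a two-finger parallel gripper is mounted at the origin on a cart in front of the work surface, level with it; the furniture and walls round the work are solid. World frame = base frame: x ahead of the robot, y to its left, z up, the work surface at z = 0. Lengths are in mm, angles in rad, forces in N, time in s.
With the tool pointing down it reaches from about 350 to 875 mm from the base axis. Payload 4.2 kg.
Tool frame: the origin (TCP) lies at the very end of the fingers, on their centre line; the grasp point (between the pads) lies 19 mm behind it; y points along the fingers, z is the direction in which the jaws open and shut, and the axes are right-handed (so a half turn about y gives the same grasp; the last joint's range is limited). The gripper opens to 85 mm and grips with 20 to 120 N. Pads are 22 mm wide; open, the fingers measure 114 mm over their backs; the gripper's body (76 mm by 85 mm) begins 54 mm behind the grasp point. The pads swing forward as they close: fully open they stand 13 mm farther back than shut.
Start: joints at [0.259, 0.385, 0.008, 0, -1.194, -0.259], TCP at [624.979, 0.025, 231.312] pointing down, gripper open.
Joint ranges: [-3.14, 3.14], [-1.21, 2.06], [-1.07, 1.41], [-3.16, 2.05], [-2.99, -0.16], [-3.1, 3.1]. Speed limits (rad/s): [2.79, 2.79, 3.14, 3.14, 3.14, 3.14].

INTERFACE

Orientations are given as a unit quaternion [x, y, z, w].
In Python, from bench import arm gives the robot as it stands.
- The arm moves only by the shell command python3 -m creep 'ROWS'. ROWS is JSON, a list of rows, each an object with "delta_pos": the shift along the tool's x, y, z in mm, a list of three; "rot": the turn, a rotation vector about the tool's x, y, z in rad, a list of three; "jaw": the finger opening in mm, from 0 to 85.4. A call has exactly 10 rows; each row shifts and turns the commanded pose from where the row before left it, along the tool's axes as they then stand; what a row does not reach is not made up. A row lasts 1/12 s, in which the tool goes at most 41.7 mm and 7.16 degrees, less where a joint would pass 70% of its speed; a pose out of reach is approached as far as the arm can. A call is refused whole if a number of a shift passes 41.7 or a number of a turn 0.125, either way. A call with a gripper value outside its range is refused whole. The fingers move at their own pace and stop on an object; the grip force is fixed at half the most. Time passes only in rows, so rows that do not move let the fingers close, or fill a call up. It gives the time, the measured TCP pose, the force and the opening at its end, in the units of the state.
- arm.read_state(): the state, without advancing time (a new reading comes with each control period).
- arm.get_image(name): name is "scene" or "side" or "wrist"; returns the picture (480x640x3 uint8, red, green, blue); there is no depth.
- arm.calibration(name): a dict with "intrinsics" (3x3 intrinsics, pixels), "R" (3x3) and "t" (3): a world point X has camera coordinates R X + t. Camera axes: x right, y down, z forward; pixel columns grow to the right and rows downward; lengths in mm; the calibration is good to about 2 mm. A picture is of the moment at which its call begins: read the wrist's pose just before it. calibration takes no time and is no camera call; for the wrist camera it gives the pose at the moment of the call.
- arm.job_done(): hands the job in, once; it reports no verdict.
Trained networks look in the newest picture that a camera, given by its name, has taken for a name from the list of things; names that differ only in an ending like _2 or _b are one class to them, and where a whole thing is asked for, a point or a joint stands for the part that bears it (a point fixed in the world has none). Each returns a list of dicts, best first, with "p" (0 to 1); they miss things now and then, are a little off and sometimes report something else, mostly with a low value. They report only what shows in the picture. A call takes as long as a camera call.
- arm.find_in(camera, target): "location" ([column, row] in pixels, amid what is visible of it).
- arm.masks_of(camera, target): "pixels" (480x640 bool, what is visible of it) and "location" ([column, row] in pixels, amid what is visible of it).
The state is a dict: "clock": time; "joints": joint angles; "joint_vel": joint speeds; "joint_efforts": joint torques, N m; "position": TCP position; "ee_rot": TCP orientation; "contact_force": force on the tool from outside, world axes, zero at the start; "wrist_torque": the same for the moment, N m; "gripper_width": finger opening in mm.
Only numpy, scipy, OpenCV 4.12 (cv2) and the standard library are available. Lean on these libraries where they do the work, as an engineer would, in place of code of your own. Each camera call takes 0.05 s, during which the arm holds its last target. There are 200 camera calls.

TASK

Two rolls of wrapping film lie on the packing table in front of the low steel stop rail. With the flat of the hand, roll the longer one along the table, gently and without lifting it, until it lies along the rail, resting against it. Leave the shorter roll where it is, and take the hand away.

Things in the scene. Friction and masses are not known exactly. Their poses are not given: they have to be found in the camera images.
- long_roll: The longer white film roll: smooth solid cylinder 50 mm in diameter, 160 mm long, about 0.3 kg, lying on the table. Origin at its centre, 25 mm up; x along its axis, y and z turn as it rolls. Parallel to the rail within 10 degrees, its centre 100 to 130 mm from the rail's face, the way free. Pushed at mid-height from behind it rolls ahead of the hand, and stops soon when left.
- short_roll: The shorter roll, also 50 mm in diameter but 100 mm long; leave it alone. It lies left or right of the long one, about 190 mm from centre to centre, about as far from the rail. Origin at its centre, x along its axis. (A marker pen, 130 mm long and 14 mm high, lies to the left of both, by the rail's left end.)
- stop_rail: Fixed steel angle: an upright strip 360 mm long, 30 mm high, with a foot 32 mm deep and two black knobs behind it. Origin at table height, mid-length of its front face (towards the rolls); y along the rail, x horizontal, away from the rolls, z up. A roll touching it has its centre at x = -25 mm in this frame.

How it is judged (in metres and radians):
On the way:
1. the long roll has turned over by about a quarter turn or more (it rolls, it is not just slid) (angle between long_roll's own z axis and vertical above 1.2 rad), for 0.05 s.
At the end, for the whole second after the job is handed in: The long roll lies at rest on the table in front of the rail, its centre no more than 40 mm from the rail's face (a gap of at most 15 mm), parallel to the rail within 10 degrees, overhanging the rail's end by at most 20 mm; the short roll is within 20 mm of where it started (x of long_roll in the frame of stop_rail between -0.04 and -0.015 m and y of long_roll in the frame of stop_rail between -0.12 and 0.12 m and height (world z) of long_roll below 0.032 m and angle between the x axis of long_roll and the y axis of stop_rail, either way round below 0.175 rad and linear speed of long_roll below 0.01 m/s and distance of short_roll from where it was at the start of the episode below 0.02 m); the robot touches nothing.
It fails at once if the long roll is lifted more than 15 mm off the table (height (world z) of long_roll above 0.04 m).
It fails at once if the short roll is moved by more than 20 mm (distance of short_roll from where it was at the start of the episode above 0.02 m).
It fails at once if the long roll is jammed against the rail with over 40 N (contact force between long_roll and stop_rail above 40 N).
It also fails if it takes over 32 s, if anything falls off the work surface, if the arm or the gripper's body presses on something with over 40 N, if the wrist force passes 120 N, or if a joint passes its speed limit or range.

## Working session

There is one attempt and no reset: what is moved stays moved. The work goes in short steps, Python scripts to look and compute and a shell command to move; the robot and the scene stay as the last step left them, time stands still between calls to the robot, and variables do not carry over. Pictures are saved under pics/ and viewed, about 8 in all and at most 12, crops included, and the job is handed in when it is done.

```bash
mkdir -p pics; cat > h.py <<'E'
import numpy as np, cv2
from bench import arm
def ray(cam,px,z):
    c=arm.calibration(cam);K=np.array(c["intrinsics"]);R=np.array(c["R"]);t=np.array(c["t"])
    C=-R.T@t; d=R.T@np.linalg.inv(K)@np.array([px[0],px[1],1.]); s=(z-C[2])/d[2]; return C+s*d
def proj(cam,P):
    c=arm.calibration(cam);q=np.array(c["R"])@np.array(P,float)+np.array(c["t"]);q=np.array(c["intrinsics"])@q;return q[:2]/q[2]
def save(cam,n):
    im=arm.get_image(cam);cv2.imwrite(f"pics/{n}.png",cv2.cvtColor(im,cv2.COLOR_RGB2BGR));return im
E
python3 - <<'E'
from h import *
s=arm.read_state();print(s["clock"],s["position"],s["ee_rot"],s["contact_force"],s["gripper_width"])
for cam in ["scene","side"]:
    save(cam,cam+"0")
    c=arm.calibration(cam);print(cam,"C",-np.array(c["R"]).T@np.array(c["t"]))
    for t in ["long_roll","short_roll","stop_rail"]:
        for m in arm.masks_of(cam,t)[:3]:
            p=m["pixels"].astype(np.uint8);r=cv2.minAreaRect(cv2.findNonZero(p))
            box=cv2.boxPoints(r)
            print(cam,t,round(m["p"],2),np.round(m["location"]),p.sum(),np.round(box).astype(int).tolist(),ray(cam,m["location"],25).round())
E
```

```text
0.0 [6.24404514e+02 1.78316881e-02 2.30223136e+02] [-0.49952092 -0.49938641  0.50052273  0.50056874] [-0.65646952 -0.03716044 -0.54752297] 85.43057011161582
scene C [ 65.06465741 580.25214928 592.11915408]
scene long_roll 0.92 [242. 325.] 5150 [[175, 341], [291, 271], [312, 306], [196, 376]] [489. 308.  25.]
scene long_roll 0.69 [244. 258.] 3707 [[136, 290], [357, 198], [366, 218], [145, 311]] [585. 229.  25.]
scene short_roll 0.78 [366. 272.] 2877 [[323, 268], [400, 243], [412, 278], [335, 304]] [444. 128.  25.]
scene stop_rail 0.85 [246. 257.] 3801 [[136, 291], [357, 198], [366, 219], [144, 311]] [584. 226.  25.]
side C [ 143.9415403  -428.03251709  523.04728256]
side long_roll 0.66 [258. 224.] 2502 [[220, 201], [246, 179], [301, 245], [275, 267]] [486. 295.  25.]
side short_roll 0.92 [286. 292.] 2583 [[256, 262], [294, 250], [318, 322], [280, 334]] [439. 124.  25.]
side stop_rail 0.7 [366. 256.] 3101 [[298, 188], [317, 173], [424, 313], [406, 328]] [576. 136.  25.]
```

View pics/scene0.png

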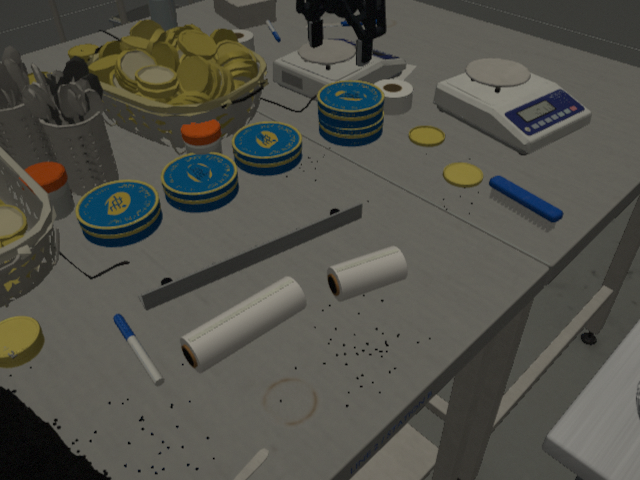

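View pics/side0.png

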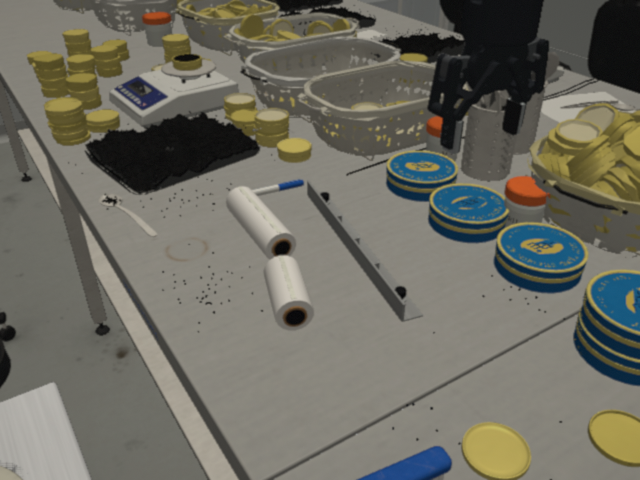

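The scene view shows the long roll at about (245,325), the short roll at (367,272) and the rail from (145,300) to (363,210). The way between roll and rail is free, and the pen is at (138,350). Next I fit the models to the masks in both views.

```bash
cat >> h.py <<'E'
from scipy.optimize import minimize
def hull(cam,pts):
    m=np.zeros((480,640),np.uint8)
    return cv2.fillConvexPoly(m,cv2.convexHull(np.array([proj(cam,p) for p in pts],np.float32)).astype(np.int32),1)
a=np.linspace(0,2*np.pi,24,endpoint=False)
def rollpts(x,y,th,L):   # axis direction (sin,cos): th=0 -> along y
    u=np.array([-np.sin(th),np.cos(th),0]);v=np.array([np.cos(th),np.sin(th),0])
    return [np.array([x,y,25])+s*L/2*u+25*np.cos(k)*v+np.array([0,0,25*np.sin(k)]) for s in(-1,1) for k in a]
def roll(cam,q,L): return hull(cam,rollpts(*q,L))
def rail(cam,q,L=360):
    x,y,th=q;u=np.array([-np.sin(th),np.cos(th),0]);v=np.array([np.cos(th),np.sin(th),0]);o=np.array([x,y,0])
    up=hull(cam,[o+s*L/2*u+d*v+[0,0,z] for s in(-1,1) for d in (0,3) for z in (0,30)])
    ft=hull(cam,[o+s*L/2*u+d*v for s in(-1,1) for d in (0,32)])
    return up|ft
def fit(model,masks,q0,L):
    def cost(q):
        c=0
        for cam,m in masks.items():
            r=model(cam,q,L).astype(bool); c+=1-(r&m).sum()/max(1,(r|m).sum())
        return c/len(masks)
    best=None
    for t in (-.2,0,.2):
        q=np.array(q0,float)+[0,0,t]
        s=np.array([q]+[q+d for d in np.diag([15,15,.15])])
        r=minimize(cost,q,method="Nelder-Mead",options=dict(initial_simplex=s,xatol=.2,fatol=1e-4))
        if best is None or r.fun<best.fun: best=r
    return best.x,best.fun
def near(cam,t,px,tol=60):
    for m in arm.masks_of(cam,t):
        if np.hypot(*(np.array(m["location"])-px))<tol: return m["pixels"]
E
python3 - <<'E'
from h import *
arm.get_image("scene");arm.get_image("side")
for n,mod,q0,L,ps,pd in [("long_roll",roll,(487,300,0),160,(242,325),(258,224)),("short_roll",roll,(442,126,0),100,(366,272),(286,292)),("stop_rail",rail,(580,180,0),360,(246,257),(366,256))]:
    ms={"scene":near("scene",n,ps,20),"side":near("side",n,pd,20)}
    ms={k:v for k,v in ms.items() if v is not None}
    for sub in (ms,)+tuple({k:v} for k,v in ms.items()):
        q,f=fit(mod,sub,q0,L);print(n,list(sub),q.round(3),round(f,3))
E
```

```text
Traceback (most recent call last):
  File "h.py", line 34, in fit
    r=minimize(cost,q,method="Nelder-Mead",options=dict(initial_simplex=s,xatol=.2,fatol=1e-4))
  File "h.py", line 28, in cost
    r=model(cam,q,L).astype(bool); c+=1-(r&m).sum()/max(1,(r|m).sum())
      ~~~~~^^^^^^^^^
  File "h.py", line 18, in roll
    def roll(cam,q,L): return hull(cam,rollpts(*q,L))
                              ~~~~^^^^^^^^^^^^^^^^^^^
  File "h.py", line 13, in hull
    return cv2.fillConvexPoly(m,cv2.convexHull(np.array([proj(cam,p) for p in pts],np.float32)).astype(np.int32),1)
                                                         ~~~~^^^^^^^
  File "h.py", line 7, in proj
    c=arm.calibration(cam);q=np.array(c["R"])@np.array(P,float)+np.array(c["t"]);q=np.array(c["intrinsics"])@q;return q[:2]/q[2]
ValueError: time passes only in moves, steps and waits
```

```bash
cat >> h.py <<'E'
import functools
cal=functools.lru_cache(None)(arm.calibration)
def proj(cam,P):
    c=cal(cam);q=np.array(c["R"])@np.array(P,float)+np.array(c["t"]);q=np.array(c["intrinsics"])@q;return q[:2]/q[2]
E
cat > meas.py <<'E'
from h import *
import sys
arm.get_image("scene");arm.get_image("side")
for n,mod,q0,L,ps,pd in [("long_roll",roll,(487,300,0),160,(242,325),(258,224)),("short_roll",roll,(442,126,0),100,(366,272),(286,292)),("stop_rail",rail,(580,180,0),360,(246,257),(366,256))]:
    ms={"scene":near("scene",n,ps,20),"side":near("side",n,pd,20)}
    ms={k:v for k,v in ms.items() if v is not None}
    for sub in (ms,)+tuple({k:v} for k,v in ms.items()):
        q,f=fit(mod,sub,q0,L);print(n,list(sub),q.round(3),round(f,3))
print(arm.read_state()["clock"])
E
python3 meas.py
```

```text
long_roll ['scene', 'side'] [ 4.89680e+02  3.01481e+02 -6.40000e-02] 0.065
long_roll ['scene'] [ 4.88414e+02  3.03291e+02 -5.70000e-02] 0.044
long_roll ['side'] [ 4.90110e+02  2.99438e+02 -7.20000e-02] 0.063
short_roll ['scene', 'side'] [ 4.41197e+02  1.26571e+02 -3.27000e-01] 0.069
short_roll ['scene'] [ 4.39952e+02  1.27665e+02 -3.19000e-01] 0.053
short_roll ['side'] [ 4.41103e+02  1.24147e+02 -3.32000e-01] 0.046
stop_rail ['scene', 'side'] [ 5.83205e+02  1.94724e+02 -1.90000e-01] 0.076
stop_rail ['scene'] [ 5.82340e+02  1.97487e+02 -1.97000e-01] 0.059
stop_rail ['side'] [ 5.84105e+02  1.93122e+02 -1.95000e-01] 0.053
1.0
```

```bash
python3 -m creep '[{"delta_pos":[30.5,0,19.1],"rot":[0,0,0],"jaw":85},{"delta_pos":[30.5,0,19.1],"rot":[0,0,0],"jaw":85},{"delta_pos":[30.5,0,19.1],"rot":[0,0,0],"jaw":85},{"delta_pos":[30.5,0,19.1],"rot":[0,0,0],"jaw":85},{"delta_pos":[30.5,0,19.1],"rot":[0,0,0],"jaw":85},{"delta_pos":[30.5,0,19.1],"rot":[0,0,0],"jaw":85},{"delta_pos":[30.5,0,19.1],"rot":[0,0,0],"jaw":85},{"delta_pos":[30.5,0,19.1],"rot":[0,0,0],"jaw":85},{"delta_pos":[30.5,0,19.1],"rot":[0,0,0],"jaw":85},{"delta_pos":[30.5,0,19.1],"rot":[0,0,0],"jaw":85}]'
python3 -m creep '[{"delta_pos":[0,0,0],"rot":[0,0.125,0],"jaw":85},{"delta_pos":[0,0,0],"rot":[0,0.125,0],"jaw":85},{"delta_pos":[0,0,0],"rot":[0,0.125,0],"jaw":85},{"delta_pos":[0,0,0],"rot":[0,0.125,0],"jaw":85},{"delta_pos":[0,0,0],"rot":[0,0.125,0],"jaw":85},{"delta_pos":[0,0,0],"rot":[0,0.125,0],"jaw":85},{"delta_pos":[0,0,0],"rot":[0,0.125,0],"jaw":85},{"delta_pos":[0,0,0],"rot":[0,0.125,0],"jaw":85},{"delta_pos":[0,0,0],"rot":[0,0.125,0],"jaw":85},{"delta_pos":[0,0,0],"rot":[0,0.125,0],"jaw":85}]'
cat > st.py <<'E'
from h import *
from scipy.spatial.transform import Rotation as Ro
s=arm.read_state();M=Ro.from_quat(s["ee_rot"]).as_matrix();p=np.array(s["position"])
print("clock",s["clock"],"pos",p.round(1),"toolx yaw",np.arctan2(M[1,0],M[0,0]).round(3),"down",M[:,1].round(3),"F",np.round(s["contact_force"],1),"q",np.round(s["joints"],2))
E
python3 st.py
```

```text
clock: 1.83
position: [432.8, 306.3, 231.6]
ee_rot: [0.5, 0.5, -0.5, -0.5]
contact_force: [0.5, -0.1, -0.7]
gripper_width: 84.9
clock: 2.67
position: [434.0, 305.0, 231.4]
ee_rot: [-0.698, -0.111, 0.111, 0.698]
contact_force: [0.1, 0.9, 0.1]
gripper_width: 85.2
clock 2.6667 pos [434.  305.  231.4] toolx yaw 0.315 down [ 0.  0. -1.] F [0.1 0.9 0.1] q [ 0.92  0.22 -0.22  0.   -1.12 -2.17]
```

```bash
python3 -m creep '[{"delta_pos":[0,0,0],"rot":[0,0.095,0],"jaw":85},{"delta_pos":[0,0,0],"rot":[0,0.095,0],"jaw":85},{"delta_pos":[0,0,0],"rot":[0,0.095,0],"jaw":85},{"delta_pos":[0,0,0],"rot":[0,0.093,0],"jaw":85},{"delta_pos":[-8,20,0],"rot":[0,0,0],"jaw":85},{"delta_pos":[0,30,0],"rot":[0,0,0],"jaw":85},{"delta_pos":[0,30,0],"rot":[0,0,0],"jaw":85},{"delta_pos":[0,30,0],"rot":[0,0,0],"jaw":85},{"delta_pos":[0,30,0],"rot":[0,0,0],"jaw":85},{"delta_pos":[0,20,0],"rot":[0,0,0],"jaw":85}]'
python3 st.py; python3 - <<'E'
from h import *
a=save("scene","s1");b=save("side","s2")
im=np.hstack([a[160:440,60:460],b[100:380,150:550]])
cv2.imwrite("pics/c1.png",cv2.cvtColor(im,cv2.COLOR_RGB2BGR))
E
```

```text
clock: 3.5
position: [425.1, 304.4, 68.8]
ee_rot: [0.708, -0.021, 0.02, -0.706]
contact_force: [0.0, 0.2, -0.5]
gripper_width: 84.9
clock 3.5 pos [425.1 304.4  68.8] toolx yaw -0.058 down [-0.002 -0.002 -1.   ] F [ 0.   0.2 -0.5] q [ 0.93  0.4  -0.45 -0.   -0.73 -2.56]
```

View pics/c1.png

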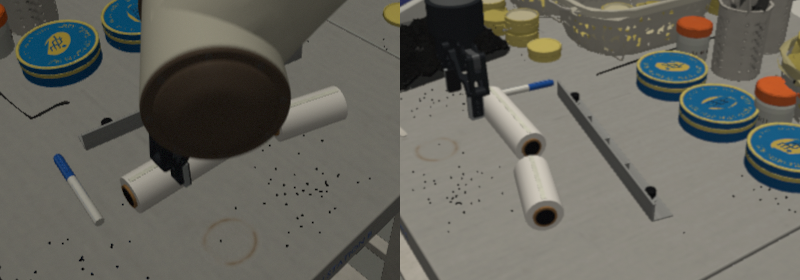

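The side crop shows the open hand just behind the long roll, around (470,90), and clear of both rolls. The arm blocks most of the scene view. Next I go down.

```bash
python3 -m creep '[{"delta_pos":[0,12,0],"rot":[0,0,0],"jaw":85},{"delta_pos":[0,12,0],"rot":[0,0,0],"jaw":85},{"delta_pos":[0,12,0],"rot":[0,0,0],"jaw":85},{"delta_pos":[0,8,0],"rot":[0,0,0],"jaw":85},{"delta_pos":[0,6,0],"rot":[0,0,0],"jaw":85},{"delta_pos":[0,4,0],"rot":[0,0,0],"jaw":85},{"delta_pos":[0,2,0],"rot":[0,0,0],"jaw":85},{"delta_pos":[0,0,0],"rot":[0,0,0],"jaw":85},{"delta_pos":[0,0,0],"rot":[0,0,0],"jaw":85},{"delta_pos":[0,0,0],"rot":[0,0,0],"jaw":85}]'
python3 st.py; python3 - <<'E'
from h import *
b=save("side","s3")[100:300,200:460]
cv2.imwrite("pics/c2.png",cv2.resize(cv2.cvtColor(b,cv2.COLOR_RGB2BGR),None,fx=3,fy=3))
E
```

```text
clock: 4.43
position: [426.3, 305.8, 15.8]
ee_rot: [-0.707, 0.02, -0.02, 0.707]
contact_force: [-0.2, -0.1, -0.4]
gripper_width: 85.0
clock 4.4333 pos [426.3 305.8  15.8] toolx yaw -0.057 down [ 0.001  0.001 -1.   ] F [-0.2 -0.1 -0.4] q [ 0.93  0.48 -0.49  0.   -0.6  -2.56]
```

View pics/c2.png

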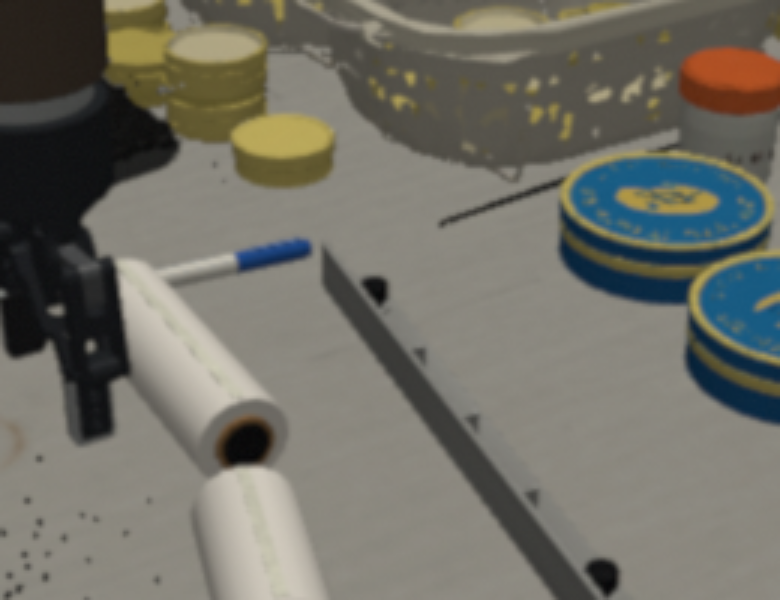

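The fingers stand behind the roll, with the near tip at about (230,246) in the full side picture. I check its true height.

```bash
python3 - <<'E'
from h import *
for z in (5,16,29): print(z,[proj("side",(426+dx,305.8-dy,z)).round() for dx,dy in((-11,53),(11,53),(0,43))])
for z in (5,16,29): print(z, [ray("side",px,z).round() for px in ((222,246),(230,247),(238,242))])
E
```

```text
5 [array([229., 262.]), array([242., 257.]), array([232., 256.])]
16 [array([228., 256.]), array([242., 251.]), array([232., 250.])]
29 [array([227., 249.]), array([241., 244.]), array([231., 243.])]
5 [array([425., 296.,   5.]), array([434., 287.,   5.]), array([450., 293.,   5.])]
16 [array([419., 281.,  16.]), array([428., 272.,  16.]), array([443., 278.,  16.])]
29 [array([412., 263.,  29.]), array([420., 254.,  29.]), array([436., 260.,  29.])]
```

Open, the tips sit at z≈29, which is 13 mm behind the TCP. I lower 12 mm more so the flanks bear at mid-height, and close part of the gap.

```bash
python3 -m creep '[{"delta_pos":[0,4,0],"rot":[0,0,0],"jaw":85},{"delta_pos":[0,4,0],"rot":[0,0,0],"jaw":85},{"delta_pos":[0,3,0],"rot":[0,0,0],"jaw":85},{"delta_pos":[0,1,0],"rot":[0,0,0],"jaw":85},{"delta_pos":[3,0,0],"rot":[0,0,0],"jaw":85},{"delta_pos":[4,0,0],"rot":[0,0,0],"jaw":85},{"delta_pos":[4,0,0],"rot":[0,0,0],"jaw":85},{"delta_pos":[3,0,0],"rot":[0,0,0],"jaw":85},{"delta_pos":[2,0,0],"rot":[0,0,0],"jaw":85},{"delta_pos":[0,0,0],"rot":[0,0,0],"jaw":85}]'
python3 st.py
```

```text
clock: 5.32
position: [442.6, 304.6, 3.4]
ee_rot: [-0.707, 0.02, -0.021, 0.707]
contact_force: [0.7, 0.2, 0.4]
gripper_width: 85.1
clock 5.3167 pos [442.6 304.6   3.4] toolx yaw -0.058 down [ 0.  0. -1.] F [0.7 0.2 0.4] q [ 0.9   0.52 -0.47  0.   -0.59 -2.53]
```

```bash
python3 -m creep '[{"delta_pos":[2.5,0,0],"rot":[0,0,0],"jaw":85},{"delta_pos":[2.5,0,0],"rot":[0,0,0],"jaw":85},{"delta_pos":[2.5,0,0],"rot":[0,0,0],"jaw":85},{"delta_pos":[2.5,0,0],"rot":[0,0,0],"jaw":85},{"delta_pos":[2.5,0,0],"rot":[0,0,0],"jaw":85},{"delta_pos":[2.5,0,0],"rot":[0,0,0],"jaw":85},{"delta_pos":[2.5,0,0],"rot":[0,0,0],"jaw":85},{"delta_pos":[2.5,0,0],"rot":[0,0,0],"jaw":85},{"delta_pos":[2.5,0,0],"rot":[0,0,0],"jaw":85},{"delta_pos":[2.5,0,0],"rot":[0,0,0],"jaw":85}]'
python3 st.py; cat > m2.py <<'E'
from h import *
im=save("side","m%d"%(arm.read_state()["clock"]*100))
RA=(583.2,195,-.193)
for m in arm.masks_of("side","long_roll")[:3]:
    print(round(m["p"],2),np.round(m["location"]),m["pixels"].sum(),ray("side",m["location"],30).round())
    q,f=fit(roll,{"side":m["pixels"]},tuple(ray("side",m["location"],30)[:2])+(-.1,),160)
    d=q[:2]-RA[:2];c,s=np.cos(RA[2]),np.sin(RA[2])
    print("  fit",q.round(3),round(f,3),"rail frame",np.round([c*d[0]+s*d[1],-s*d[0]+c*d[1],q[2]-RA[2]],3))
E
python3 m2.py
```

```text
clock: 6.15
position: [467.2, 303.1, 3.3]
ee_rot: [0.707, -0.02, 0.02, -0.707]
contact_force: [0.5, -0.6, -1.1]
gripper_width: 84.9
clock 6.15 pos [467.2 303.1   3.3] toolx yaw -0.057 down [-0. -0. -1.] F [ 0.5 -0.6 -1.1] q [ 0.87  0.54 -0.42 -0.   -0.62 -2.49]
0.78 [282. 237.] 1304 [495. 236.  30.]
  fit [ 5.19310e+02  2.95549e+02 -3.14000e-01] 0.499 rail frame [-81.989  86.428  -0.121]
```

```bash
python3 - <<'E'
from h import *
b=save("side","s5")[100:300,200:460]
cv2.imwrite("pics/c3.png",cv2.resize(cv2.cvtColor(b,cv2.COLOR_RGB2BGR),None,fx=3,fy=3))
E
```

```text
(no output)
```

View pics/c3.png

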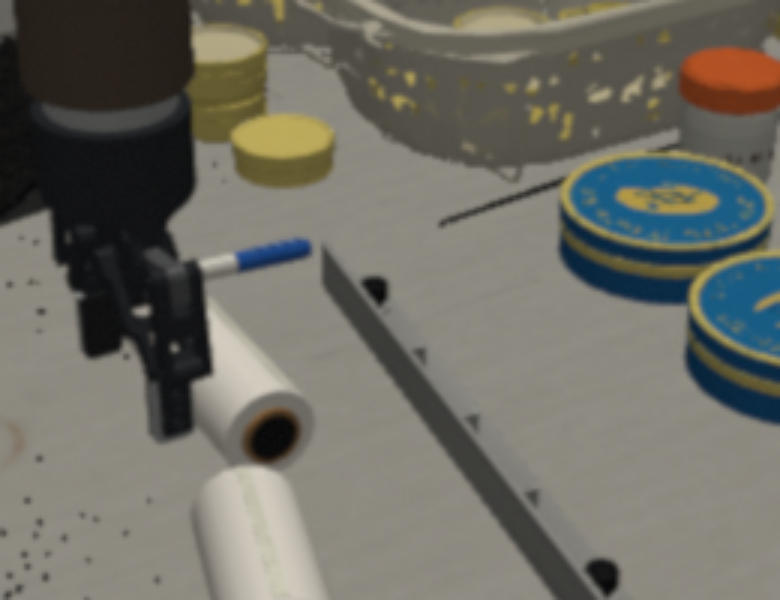

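The roll has rolled ahead: its seam is no longer visible and its end core is now at full-picture (291,246). The short roll has not moved. I continue, turning the hand to the rail's direction.

```bash
python3 -m creep '[{"delta_pos":[2.5,0,0],"rot":[0,0.0136,0],"jaw":85},{"delta_pos":[2.5,0,0],"rot":[0,0.0136,0],"jaw":85},{"delta_pos":[2.5,0,0],"rot":[0,0.0136,0],"jaw":85},{"delta_pos":[2.5,0,0],"rot":[0,0.0136,0],"jaw":85},{"delta_pos":[2.5,0,0],"rot":[0,0.0136,0],"jaw":85},{"delta_pos":[2.5,0,0],"rot":[0,0.0136,0],"jaw":85},{"delta_pos":[2.5,0,0],"rot":[0,0.0136,0],"jaw":85},{"delta_pos":[2.5,0,0],"rot":[0,0.0136,0],"jaw":85},{"delta_pos":[2.5,0,0],"rot":[0,0.0136,0],"jaw":85},{"delta_pos":[2.5,0,0],"rot":[0,0.0136,0],"jaw":85}]'
python3 -m creep '[{"delta_pos":[2,0,0],"rot":[0,0,0],"jaw":85},{"delta_pos":[2,0,0],"rot":[0,0,0],"jaw":85},{"delta_pos":[2,0,0],"rot":[0,0,0],"jaw":85},{"delta_pos":[2,0,0],"rot":[0,0,0],"jaw":85},{"delta_pos":[2,0,0],"rot":[0,0,0],"jaw":85},{"delta_pos":[2,0,0],"rot":[0,0,0],"jaw":85},{"delta_pos":[2,0,0],"rot":[0,0,0],"jaw":85},{"delta_pos":[2,0,0],"rot":[0,0,0],"jaw":85},{"delta_pos":[1.5,0,0],"rot":[0,0,0],"jaw":85},{"delta_pos":[1.5,0,0],"rot":[0,0,0],"jaw":85}]'
python3 st.py;python3 - <<'E'
from h import *
b=save("side","s6")[100:300,200:460]
cv2.imwrite("pics/c4.png",cv2.resize(cv2.cvtColor(b,cv2.COLOR_RGB2BGR),None,fx=3,fy=3))
E
```

```text
clock: 7.13
position: [492.0, 300.1, 3.3]
ee_rot: [-0.704, 0.069, -0.069, 0.704]
contact_force: [-0.3, 0.4, -1.4]
gripper_width: 84.7
clock: 7.97
position: [510.5, 296.5, 3.3]
ee_rot: [0.704, -0.068, 0.068, -0.704]
contact_force: [-0.5, -0.0, -1.1]
gripper_width: 84.9
clock 7.9667 pos [510.5 296.5   3.3] toolx yaw -0.193 down [-0. -0. -1.] F [-0.5 -0.  -1.1] q [ 0.8   0.58 -0.33 -0.   -0.66 -2.56]
```

View pics/c4.png

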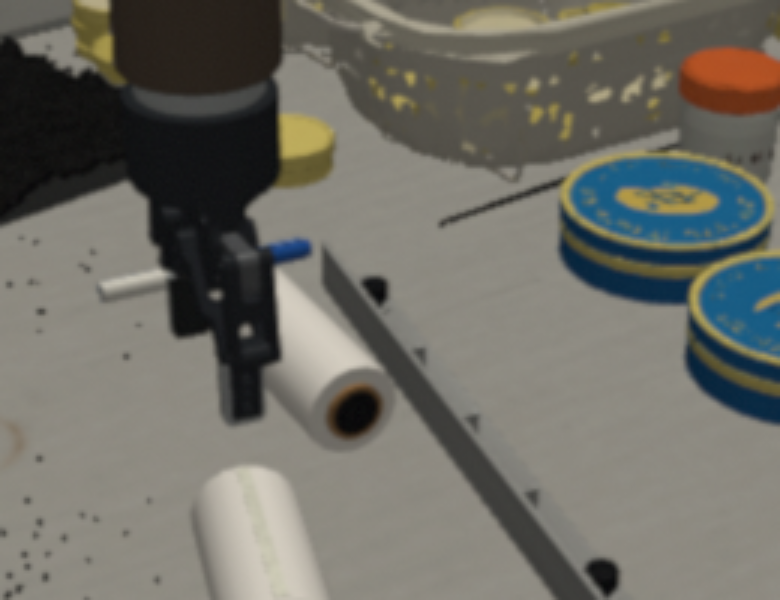

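The roll is near the rail, with its end core at full-picture (318,237), parallel by eye and clear of the short roll and pen. I measure the gap.

```bash
python3 - <<'E'
from h import *
c,s=np.cos(-.193),np.sin(-.193)
def rf(p): d=p[:2]-np.array([583.2,195]); return np.round([c*d[0]+s*d[1],-s*d[0]+c*d[1]],1)
print("start core",rf(ray("side",(200+245/3,100+440/3),25)),"mid",rf(ray("side",(291,245.7),25)),"now",rf(ray("side",(318.3,236.7),25)),"tcp",rf(np.array(arm.read_state()["position"])))
E
python3 m2.py
```

```text
start core [-100.     5.9] mid [-86.6   3.3] now [-40.9  11. ] tcp [-90.6  85.7]
0.72 [309. 226.] 1501 [546. 241.  30.]
  fit [ 5.57209e+02  2.92242e+02 -2.03000e-01] 0.423 rail frame [-4.4160e+01  9.0451e+01 -1.0000e-02]
```

```bash
python3 -m creep '[{"delta_pos":[1.5,0,0],"rot":[0,0,0],"jaw":85},{"delta_pos":[1.5,0,0],"rot":[0,0,0],"jaw":85},{"delta_pos":[1.5,0,0],"rot":[0,0,0],"jaw":85},{"delta_pos":[1.5,0,0],"rot":[0,0,0],"jaw":85},{"delta_pos":[1.5,0,0],"rot":[0,0,0],"jaw":85},{"delta_pos":[1.5,0,0],"rot":[0,0,0],"jaw":85},{"delta_pos":[1.5,0,0],"rot":[0,0,0],"jaw":85},{"delta_pos":[1.5,0,0],"rot":[0,0,0],"jaw":85},{"delta_pos":[1,0,0],"rot":[0,0,0],"jaw":85},{"delta_pos":[0,0,0],"rot":[0,0,0],"jaw":85}]'
python3 st.py;python3 m2.py; python3 - <<'E'
from h import *
b=save("side","s7")[100:300,200:460]
cv2.imwrite("pics/c5.png",cv2.resize(cv2.cvtColor(b,cv2.COLOR_RGB2BGR),None,fx=3,fy=3))
E
```

```text
clock: 8.95
position: [523.4, 294.0, 3.3]
ee_rot: [-0.704, 0.068, -0.068, 0.704]
contact_force: [0.3, 1.2, -0.1]
gripper_width: 85.5
clock 8.95 pos [523.4 294.    3.3] toolx yaw -0.193 down [ 0.  0. -1.] F [ 0.3  1.2 -0.1] q [ 0.78  0.59 -0.3   0.   -0.68 -2.55]
0.93 [315. 225.] 1422 [554. 236.  30.]
  fit [ 5.77870e+02  2.86914e+02 -3.37000e-01] 0.449 rail frame [-22.861  89.185  -0.144]
```

View pics/c5.png

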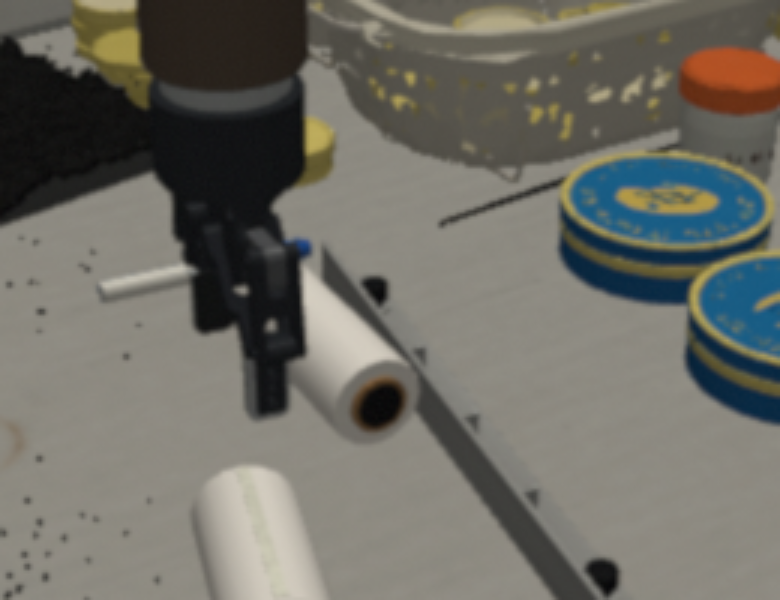

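The roll is now almost touching the rail, with its core at (327,235). I give one last soft nudge and watch the force.

```bash
python3 -m creep '[{"delta_pos":[0.6,0,0],"rot":[0,0,0],"jaw":85},{"delta_pos":[0.6,0,0],"rot":[0,0,0],"jaw":85},{"delta_pos":[0.6,0,0],"rot":[0,0,0],"jaw":85},{"delta_pos":[0.6,0,0],"rot":[0,0,0],"jaw":85},{"delta_pos":[0.6,0,0],"rot":[0,0,0],"jaw":85},{"delta_pos":[0,0,0],"rot":[0,0,0],"jaw":85},{"delta_pos":[0,0,0],"rot":[0,0,0],"jaw":85},{"delta_pos":[0,0,0],"rot":[0,0,0],"jaw":85},{"delta_pos":[0,0,0],"rot":[0,0,0],"jaw":85},{"delta_pos":[0,0,0],"rot":[0,0,0],"jaw":85}]'
python3 st.py
```

```text
clock: 9.93
position: [526.0, 293.4, 3.3]
ee_rot: [0.704, -0.068, 0.068, -0.704]
contact_force: [0.2, 0.0, 0.3]
gripper_width: 84.9
clock 9.9333 pos [526.  293.4   3.3] toolx yaw -0.193 down [-0. -0. -1.] F [0.2 0.  0.3] q [ 0.78  0.59 -0.3  -0.   -0.68 -2.54]
```

```bash
python3 -m creep '[{"delta_pos":[0.5,0,0],"rot":[0,0,0],"jaw":85},{"delta_pos":[0,0,0],"rot":[0,0,0],"jaw":85},{"delta_pos":[0.5,0,0],"rot":[0,0,0],"jaw":85},{"delta_pos":[0,0,0],"rot":[0,0,0],"jaw":85},{"delta_pos":[0.5,0,0],"rot":[0,0,0],"jaw":85},{"delta_pos":[0,0,0],"rot":[0,0,0],"jaw":85},{"delta_pos":[0,0,0],"rot":[0,0,0],"jaw":85},{"delta_pos":[0,0,0],"rot":[0,0,0],"jaw":85},{"delta_pos":[0,0,0],"rot":[0,0,0],"jaw":85},{"delta_pos":[0,0,0],"rot":[0,0,0],"jaw":85}]'
python3 st.py
python3 -m creep '[{"delta_pos":[-1,0,0],"rot":[0,0,0],"jaw":85},{"delta_pos":[-3,0,0],"rot":[0,0,0],"jaw":85},{"delta_pos":[-6,0,0],"rot":[0,0,0],"jaw":85},{"delta_pos":[-8,0,0],"rot":[0,0,0],"jaw":85},{"delta_pos":[-8,0,0],"rot":[0,0,0],"jaw":85},{"delta_pos":[-8,0,0],"rot":[0,0,0],"jaw":85},{"delta_pos":[-6,-10,0],"rot":[0,0,0],"jaw":85},{"delta_pos":[-5,-30,0],"rot":[0,0,0],"jaw":85},{"delta_pos":[0,-35,0],"rot":[0,0,0],"jaw":85},{"delta_pos":[0,-35,0],"rot":[0,0,0],"jaw":85}]'
python3 -m creep '[{"delta_pos":[-8,-30,0],"rot":[0,0,0],"jaw":85},{"delta_pos":[-8,-30,0],"rot":[0,0,0],"jaw":85},{"delta_pos":[-8,-30,0],"rot":[0,0,0],"jaw":85},{"delta_pos":[-8,-30,0],"rot":[0,0,0],"jaw":85},{"delta_pos":[-8,-20,0],"rot":[0,0,0],"jaw":85},{"delta_pos":[-8,0,0],"rot":[0,0,0],"jaw":85},{"delta_pos":[0,0,0],"rot":[0,0,0],"jaw":85},{"delta_pos":[0,0,0],"rot":[0,0,0],"jaw":85},{"delta_pos":[0,0,0],"rot":[0,0,0],"jaw":85},{"delta_pos":[0,0,0],"rot":[0,0,0],"jaw":85}]'
python3 st.py; python3 m2.py; python3 - <<'E'
from h import *
b=save("side","s8")
cv2.imwrite("pics/c6.png",cv2.resize(cv2.cvtColor(b[100:350,200:460],cv2.COLOR_RGB2BGR),None,fx=2.4,fy=2.4))
m=near("side","short_roll",(286,292),30)
print("short",fit(roll,{"side":m},(441,124,-.33),100))
E
```

```text
clock: 10.77
position: [527.5, 293.2, 3.3]
ee_rot: [-0.704, 0.068, -0.068, 0.704]
contact_force: [-0.1, 0.8, -0.4]
gripper_width: 85.3
clock 10.7667 pos [527.5 293.2   3.3] toolx yaw -0.193 down [-0.  0. -1.] F [-0.1  0.8 -0.4] q [ 0.78  0.59 -0.3  -0.   -0.68 -2.54]
clock: 11.6
position: [482.2, 301.7, 114.9]
ee_rot: [0.704, -0.068, 0.068, -0.703]
contact_force: [1.2, 0.8, 0.4]
gripper_width: 85.5
clock: 12.43
position: [436.1, 310.6, 252.1]
ee_rot: [0.705, -0.069, 0.068, -0.703]
contact_force: [0.1, 0.8, 0.1]
gripper_width: 85.0
clock 12.4333 pos [436.1 310.6 252.1] toolx yaw -0.193 down [-0.002 -0.002 -1.   ] F [0.1 0.8 0.1] q [ 0.92  0.22 -0.18 -0.   -1.18 -2.69]
short (array([ 4.41684974e+02,  1.25080537e+02, -3.31550488e-01]), np.float64(0.03572704537334759))
```

View pics/c6.png

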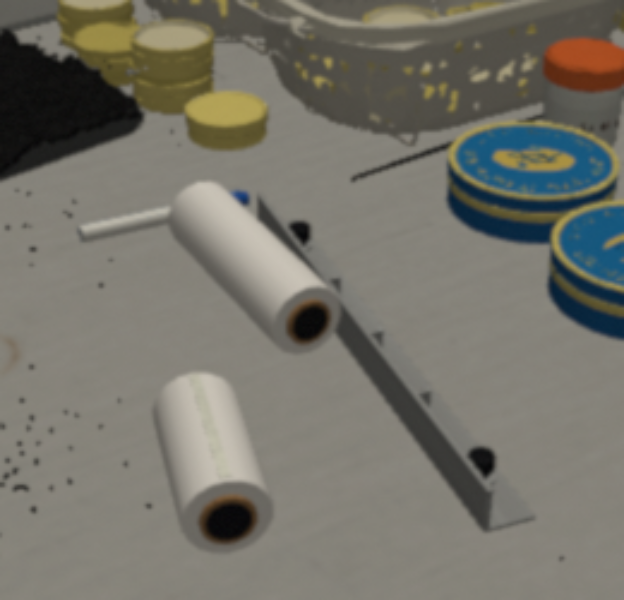

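The hand is away. The roll lies by the rail with its near end at the rail (core about (328,235) full-picture), and the short roll is unmoved. I measure the roll's distance and parallelism unobstructed.

```bash
cat > m3.py <<'E'
from h import *
RA=(583.2,195,-.193);c,s=np.cos(RA[2]),np.sin(RA[2])
b=arm.get_image("side"); ms=arm.masks_of("side","long_roll"); print([(round(m["p"],2),np.round(m["location"]),m["pixels"].sum()) for m in ms])
g=b.astype(int);w=((g.min(2)>140)&(g.max(2)-g.min(2)<40)).astype(np.uint8)
def cc(w,px):
    n,l=cv2.connectedComponents(w);k=l[px[1],px[0]]
    m=(l==k).astype(np.uint8);cs,_=cv2.findContours(m,cv2.RETR_EXTERNAL,cv2.CHAIN_APPROX_NONE)
    return cv2.drawContours(np.zeros_like(m),cs,-1,1,-1).astype(bool)
m=[("net",x["pixels"]) for x in ms if abs(x["location"][0]-305)<20]+[("thr",cc(w,(300,210)))]
for n,k in m:
    q,f=fit(roll,{"side":k},(558,285,-.19),160);d=q[:2]-RA[:2]
    print(n,k.sum(),q.round(3),round(f,3),"rail frame",np.round([c*d[0]+s*d[1],-s*d[0]+c*d[1],q[2]-RA[2]],3))
o=b.copy()
for P,col in ((roll("side",(558,285,-.193),160),(255,0,0)),(rail("side",RA),(0,255,0))):
    cs,_=cv2.findContours(P,cv2.RETR_EXTERNAL,cv2.CHAIN_APPROX_NONE);cv2.drawContours(o,cs,-1,col,1)
q_=q
cs,_=cv2.findContours(roll("side",q_,160),cv2.RETR_EXTERNAL,cv2.CHAIN_APPROX_NONE);cv2.drawContours(o,cs,-1,(0,0,255),1)
cv2.imwrite("pics/ov.png",cv2.resize(cv2.cvtColor(o[150:350,230:460],cv2.COLOR_RGB2BGR),None,fx=3,fy=3,interpolation=cv2.INTER_NEAREST))
E
python3 m3.py
```

```text
[(0.91, array([306., 210.]), np.int64(2574))]
net 2574 [ 5.67932e+02  2.94189e+02 -7.30000e-02] 0.037 rail frame [-34.01   94.419   0.12 ]
thr 1191 [ 5.90048e+02  3.41474e+02 -1.82000e-01] 0.481 rail frame [-2.13730e+01  1.45068e+02  1.10000e-02]
```

View pics/ov.png

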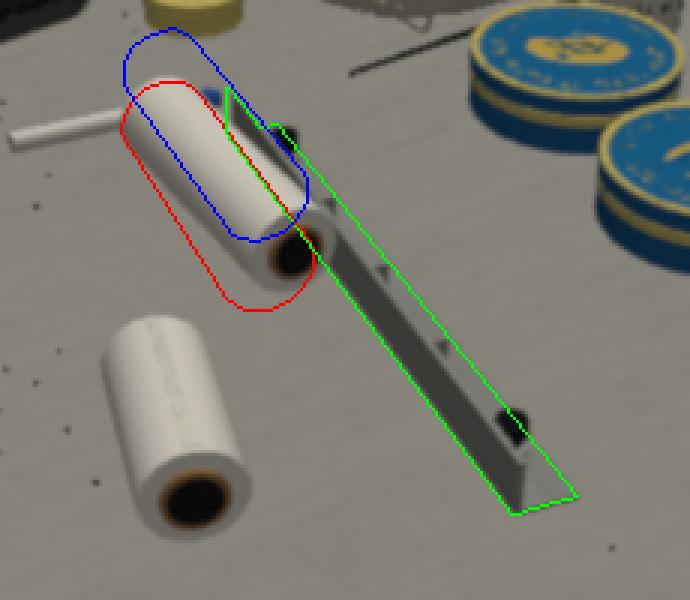

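The overlay and net fit agree that the right end touches the rail while the roll is still skewed about 0.12 rad, with its centre at -34. That is within limits, but it is not lying along the rail. The hand never bore on the roll at the end, because it ran ahead. There is time to square it up, so I check where the pen is first.

```bash
python3 - <<'E'
from h import *
c,s=np.cos(-.193),np.sin(-.193)
def rf(p): d=p[:2]-np.array([583.2,195]); return np.round([c*d[0]+s*d[1],-s*d[0]+c*d[1]],1)
for n,cam,px in (("cap","scene",(119,317)),("tip","scene",(159,382)),("tip side","side",(234,196)),("cap side","side",(302,182))):
    p=ray(cam,px,7);print(n,p.round(),rf(p))
print("tcp",rf(np.array(arm.read_state()["position"])))
E
```

```text
cap [629. 407.   7.] [  3.9 216.3]
tip [503. 425.   7.] [-122.9  210.8]
tip side [505. 423.   7.] [-120.   208.4]
cap side [630. 403.   7.] [  6.  213.4]
tcp [-166.3   85.6]
```

The pen is clear of the roll's left end by about 27 mm. I go back down, centred on the roll.

```bash
python3 -m creep '[{"delta_pos":[0,25,2],"rot":[0,0,0],"jaw":85},{"delta_pos":[3,30,2],"rot":[0,0,0],"jaw":85},{"delta_pos":[3,33,2],"rot":[0,0,0],"jaw":85},{"delta_pos":[3,33,2],"rot":[0,0,0],"jaw":85},{"delta_pos":[3,33,2],"rot":[0,0,0],"jaw":85},{"delta_pos":[3,33,0],"rot":[0,0,0],"jaw":85},{"delta_pos":[3,28,0],"rot":[0,0,0],"jaw":85},{"delta_pos":[0,20,0],"rot":[0,0,0],"jaw":85},{"delta_pos":[0,10,0],"rot":[0,0,0],"jaw":85},{"delta_pos":[0,3,0],"rot":[0,0,0],"jaw":85}]'
python3 -m creep '[{"delta_pos":[8,0,0],"rot":[0,0,0],"jaw":85},{"delta_pos":[10,0,0],"rot":[0,0,0],"jaw":85},{"delta_pos":[10,0,0],"rot":[0,0,0],"jaw":85},{"delta_pos":[10,0,0],"rot":[0,0,0],"jaw":85},{"delta_pos":[10,0,0],"rot":[0,0,0],"jaw":85},{"delta_pos":[8,0,0],"rot":[0,0,0],"jaw":85},{"delta_pos":[6,0,0],"rot":[0,0,0],"jaw":85},{"delta_pos":[4,0,0],"rot":[0,0,0],"jaw":85},{"delta_pos":[2,0,0],"rot":[0,0,0],"jaw":85},{"delta_pos":[0,0,0],"rot":[0,0,0],"jaw":85}]'
cat > rf.py <<'E'
from h import *
c,s=np.cos(-.193),np.sin(-.193)
d=np.array(arm.read_state()["position"])[:2]-np.array([583.2,195]);print("tcp rail",np.round([c*d[0]+s*d[1],-s*d[0]+c*d[1]],1))
E
python3 st.py; python3 rf.py
```

```text
clock: 13.57
position: [455.2, 316.5, 3.3]
ee_rot: [0.705, -0.069, 0.067, -0.703]
contact_force: [-0.5, -0.7, 0.5]
gripper_width: 84.7
clock: 14.4
position: [522.9, 304.2, 5.2]
ee_rot: [0.704, -0.068, 0.068, -0.704]
contact_force: [-0.3, 1.1, -0.7]
gripper_width: 85.2
clock 14.4 pos [522.9 304.2   5.2] toolx yaw -0.194 down [-0. -0. -1.] F [-0.3  1.1 -0.7] q [ 0.79  0.59 -0.29 -0.   -0.69 -2.56]
tcp rail [-80.2  95.6]
```

Now a slow push from -80 to about -66.

```bash
python3 -m creep '[{"delta_pos":[1,0,0],"rot":[0,0,0],"jaw":85},{"delta_pos":[1,0,0],"rot":[0,0,0],"jaw":85},{"delta_pos":[1,0,0],"rot":[0,0,0],"jaw":85},{"delta_pos":[1,0,0],"rot":[0,0,0],"jaw":85},{"delta_pos":[1,0,0],"rot":[0,0,0],"jaw":85},{"delta_pos":[1,0,0],"rot":[0,0,0],"jaw":85},{"delta_pos":[1,0,0],"rot":[0,0,0],"jaw":85},{"delta_pos":[1,0,0],"rot":[0,0,0],"jaw":85},{"delta_pos":[1,0,0],"rot":[0,0,0],"jaw":85},{"delta_pos":[1,0,0],"rot":[0,0,0],"jaw":85}]'
python3 -m creep '[{"delta_pos":[0.5,0,0],"rot":[0,0,0],"jaw":85},{"delta_pos":[0.5,0,0],"rot":[0,0,0],"jaw":85},{"delta_pos":[0.5,0,0],"rot":[0,0,0],"jaw":85},{"delta_pos":[0.5,0,0],"rot":[0,0,0],"jaw":85},{"delta_pos":[0.5,0,0],"rot":[0,0,0],"jaw":85},{"delta_pos":[0.5,0,0],"rot":[0,0,0],"jaw":85},{"delta_pos":[0,0,0],"rot":[0,0,0],"jaw":85},{"delta_pos":[0,0,0],"rot":[0,0,0],"jaw":85},{"delta_pos":[0,0,0],"rot":[0,0,0],"jaw":85},{"delta_pos":[0,0,0],"rot":[0,0,0],"jaw":85}]'
python3 rf.py
```

```text
clock: 15.23
position: [532.4, 302.4, 5.3]
ee_rot: [0.704, -0.068, 0.068, -0.704]
contact_force: [-0.7, 0.3, 0.4]
gripper_width: 85.3
clock: 16.07
position: [535.4, 301.8, 5.3]
ee_rot: [0.704, -0.068, 0.068, -0.704]
contact_force: [-1.0, -0.2, 0.7]
gripper_width: 85.2
tcp rail [-67.4  95.7]
```

```bash
python3 -m creep '[{"delta_pos":[0.5,0,0],"rot":[0,0,0],"jaw":85},{"delta_pos":[0.5,0,0],"rot":[0,0,0],"jaw":85},{"delta_pos":[0.5,0,0],"rot":[0,0,0],"jaw":85},{"delta_pos":[0.5,0,0],"rot":[0,0,0],"jaw":85},{"delta_pos":[0.5,0,0],"rot":[0,0,0],"jaw":85},{"delta_pos":[0.5,0,0],"rot":[0,0,0],"jaw":85},{"delta_pos":[0,0,0],"rot":[0,0,0],"jaw":85},{"delta_pos":[0,0,0],"rot":[0,0,0],"jaw":85},{"delta_pos":[0,0,0],"rot":[0,0,0],"jaw":85},{"delta_pos":[0,0,0],"rot":[0,0,0],"jaw":85}]'
python3 rf.py; python3 - <<'E'
from h import *
b=save("side","s9")[100:300,200:460]
cv2.imwrite("pics/c7.png",cv2.resize(cv2.cvtColor(b,cv2.COLOR_RGB2BGR),None,fx=3,fy=3))
E
```

```text
clock: 16.9
position: [538.4, 301.3, 5.3]
ee_rot: [-0.704, 0.068, -0.068, 0.704]
contact_force: [-0.8, 0.2, -0.2]
gripper_width: 84.7
tcp rail [-64.4  95.7]
```

View pics/c7.png

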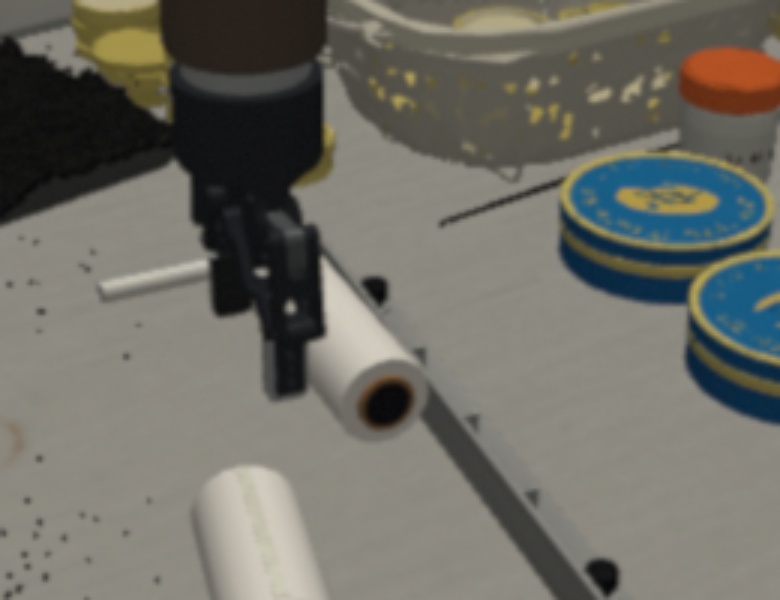

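The roll now lies parallel along the rail, with its core at full-picture (329,234). Two more millimetres, then I retreat and measure.

```bash
python3 -m creep '[{"delta_pos":[0.5,0,0],"rot":[0,0,0],"jaw":85},{"delta_pos":[0,0,0],"rot":[0,0,0],"jaw":85},{"delta_pos":[0.5,0,0],"rot":[0,0,0],"jaw":85},{"delta_pos":[0,0,0],"rot":[0,0,0],"jaw":85},{"delta_pos":[0.5,0,0],"rot":[0,0,0],"jaw":85},{"delta_pos":[0,0,0],"rot":[0,0,0],"jaw":85},{"delta_pos":[0.5,0,0],"rot":[0,0,0],"jaw":85},{"delta_pos":[0,0,0],"rot":[0,0,0],"jaw":85},{"delta_pos":[0,0,0],"rot":[0,0,0],"jaw":85},{"delta_pos":[0,0,0],"rot":[0,0,0],"jaw":85}]'
python3 -m creep '[{"delta_pos":[-1,0,0],"rot":[0,0,0],"jaw":85},{"delta_pos":[-3,0,0],"rot":[0,0,0],"jaw":85},{"delta_pos":[-6,0,0],"rot":[0,0,0],"jaw":85},{"delta_pos":[-8,0,0],"rot":[0,0,0],"jaw":85},{"delta_pos":[-8,0,0],"rot":[0,0,0],"jaw":85},{"delta_pos":[-8,0,0],"rot":[0,0,0],"jaw":85},{"delta_pos":[-8,-10,0],"rot":[0,0,0],"jaw":85},{"delta_pos":[-8,-30,0],"rot":[0,0,0],"jaw":85},{"delta_pos":[-5,-35,0],"rot":[0,0,0],"jaw":85},{"delta_pos":[0,-35,0],"rot":[0,0,0],"jaw":85}]'
python3 -m creep '[{"delta_pos":[-8,-30,0],"rot":[0,0,0],"jaw":85},{"delta_pos":[-8,-30,0],"rot":[0,0,0],"jaw":85},{"delta_pos":[-8,-30,0],"rot":[0,0,0],"jaw":85},{"delta_pos":[-8,-30,0],"rot":[0,0,0],"jaw":85},{"delta_pos":[-8,-20,0],"rot":[0,0,0],"jaw":85},{"delta_pos":[-8,0,0],"rot":[0,0,0],"jaw":85},{"delta_pos":[0,0,0],"rot":[0,0,0],"jaw":85},{"delta_pos":[0,0,0],"rot":[0,0,0],"jaw":85},{"delta_pos":[0,0,0],"rot":[0,0,0],"jaw":85},{"delta_pos":[0,0,0],"rot":[0,0,0],"jaw":85}]'
sed -i 's/(558,285,-.193)/(q if len(m)==1 else Q)/; s/    q,f=fit(roll,{"side":k}/    Q=q if n=="thr" else None\n&/' m3.py
sed -i '/Q=q if/d; s/+\[("thr".*\]$//; s/(q if len(m)==1 else Q)/q/' m3.py
python3 m3.py; python3 - <<'E'
from h import *
arm.get_image("side");m=near("side","short_roll",(286,292),30)
if m is not None: print("short",fit(roll,{"side":m},(441,124,-.33),100))
E
```

```text
clock: 17.78
position: [540.3, 300.9, 5.3]
ee_rot: [-0.704, 0.068, -0.068, 0.704]
contact_force: [0.2, 0.2, 0.4]
gripper_width: 84.8
clock: 18.62
position: [484.4, 311.2, 116.7]
ee_rot: [0.704, -0.068, 0.067, -0.703]
contact_force: [0.4, 1.1, -0.4]
gripper_width: 84.8
clock: 19.45
position: [438.9, 320.2, 254.0]
ee_rot: [0.705, -0.069, 0.068, -0.703]
contact_force: [-0.0, 0.4, 0.2]
gripper_width: 85.0
[(0.74, array([309., 209.]), np.int64(2400))]
net 2400 [ 5.74897e+02  2.89977e+02 -1.70000e-01] 0.054 rail frame [-2.6366e+01  9.1621e+01  2.3000e-02]
short (array([ 4.41837311e+02,  1.25332793e+02, -3.61568250e-01]), np.float64(0.045944005743000726))
```

View pics/ov.png

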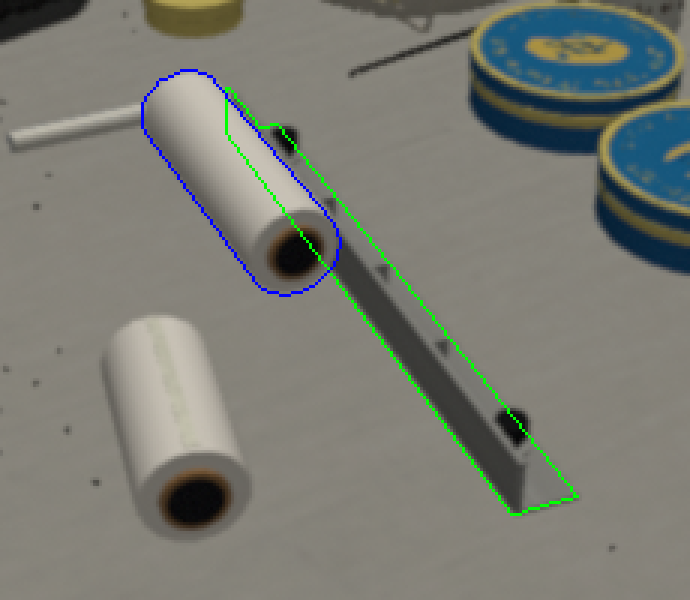

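The fitted outline sits on the roll, parallel along the rail and resting against it. The short roll is unmoved, and the hand is 250 mm up.

```bash
python3 -c "
from bench import arm
print(arm.job_done(), arm.read_state()['clock'])"
```

```text
the job is handed in; nothing more can be done
the job is handed in; nothing more can be done
```

The long roll now lies along the rail, touching it or within a millimetre or two by the camera fit. I handed the job in at about 20 s of the 32 s allowed; no verdict is reported. I rolled it about 85 mm with the flanks of the two open fingers, turning the hand to the rail's direction on the way.

**First push:** it left the roll skewed by about 0.12 rad with only its right end touching. That was within the limits, but the roll was not lying along the rail. I went back and squared it with a second slow push, then took the hand away.

**Last checks (side camera only):**

| Check | Measured | Limit |
|---|---|---|
| Long roll centre, x in the rail frame | about -26 mm | -40 to -15 mm |
| Long roll centre, y in the rail frame | about +92 mm | -120 to 120 mm |
| Skew to the rail | about 0.02 rad | 0.175 rad |
| Short roll movement | about 1 mm | 20 mm |
| Hand | about 250 mm up, touching nothing | touching nothing |

- **Forces:** wrist readings stayed within about 1.5 N, which is noise level. They did not confirm contact with the rail; that rests on the picture fit alone.
- **Quarter turn:** I did not measure it directly. The distance travelled and the seam rolling out of sight imply well over a quarter turn.
- **Disagreements:** the detector missed the roll once, fits made while the hand hid the roll were unreliable, and a brightness-threshold fit failed. I discarded those. The rail outline from my fit also sat a few pixels off in the overlay.

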